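# Draw the syringe plunger to the gauge and hold it

## Robot

A 6-joint arm with a two-finger parallel gripper is mounted at the origin on the work surface. World frame = base frame: x ahead of the robot, y to its left, z up, the work surface at z = 0. Lengths are in m, angles in rad, forces in N, time in s.
With the tool pointing down it reaches from about 0.375 to 0.9 m from the base axis. Payload 3.1 kg.
Tool frame: the origin (TCP) lies on the centre line of the jaws, within the pads' length; the fingertips stand robot.finger_overhang ahead of it and the grasp point (between the pads) lies 2 mm behind it (robot.finger_overhang is the distance from the TCP to the fingertips, in m); z points along the fingers, y is the direction in which the jaws open and shut (so a half turn about z gives the same grasp; the last joint's range is limited). The gripper opens to 87 mm and grips with 3 to 60 N. Pads are 19 mm wide; open, the fingers measure 117 mm over their backs; the gripper's body (75 mm by 190 mm) begins 51 mm behind the grasp point.
Start: joints at [1.123, 0.527, 1.433, -0, 1.181, -0.178], TCP at [0.166, 0.603, 0.24] pointing down, gripper open.
Joint ranges: [-3.08, 3.08], [-0.75, 2.2], [0.22, 2.44], [-1.43, 4.57], [0, 2.65], [-2.85, 2.85]. Speed limits (rad/s): [2.79, 2.79, 3.14, 3.14, 3.14, 3.14].

## Interface

Orientations are given as a unit quaternion [x, y, z, w].
In Python, from rig import robot gives the robot as it stands. The module is installed in compiled form; this text tells all that it offers.
- The arm moves only by the tool step_arm, never from a script. Its arguments are lists of equal length, an entry for each row: "slide": the shift along the tool's x, y, z in mm, a list of three; "twist": the turn about the tool's z in degrees. A call has 1 to 20 rows; each row shifts and turns the commanded pose from where the row before left it, along the tool's axes as they then stand; what a row does not reach is not made up. A row lasts 1/12 s, in which the tool goes at most 41.7 mm and 7.16 degrees, less where a joint would pass 70% of its speed; a pose out of reach is approached as far as the arm can. A call is refused whole if a number of a shift passes 41.7 or a number of a turn 7.16, either way. A call with a gripper value outside its range is refused whole. "jaw" is the finger opening in mm, from 0 to 87, set as the call begins (left out, the last holds). The fingers move at their own pace and stop on an object; "force" is the grip in N (left out, the last holds). Time passes only in rows, so rows that do not move let the fingers close. It gives the time, the measured TCP pose, the force and the opening at its end, in the units of the state.
- robot.get_obs(): the state, without advancing time (a new reading comes with each control period).
- robot.camera(name): name is "scene" or "top"; returns a dict with "color" (480x640x3 uint8, blue, green, red), "depth" (480x640 float32, m along the optical axis (not along the pixel's ray), 0 where there is no reading), "camera_matrix" (3x3 intrinsics, pixels), "origin" and "orientation" of the camera in the world. Camera axes: x right, y down, z forward; pixel columns grow to the right and rows downward; lengths in m; the calibration is good to about 2 mm. A picture is of the moment at which its call begins.
- robot.hand_in(): hands the job in, once; it reports no verdict.
The state is a dict: "time": time; "q": joint angles; "joint_velocities": joint speeds; "joint_torque": joint torques, N m; "position": TCP position; "tool_rot": TCP orientation; "ft_force": force on the tool from outside, world axes, zero at the start; "moment": the same for the moment, N m; "grip_width": finger opening in m.
Only numpy, scipy, OpenCV 4.12 (cv2) and the standard library are available. Lean on these libraries where they do the work, as an engineer would, in place of code of your own. Each camera call takes 0.05 s, during which the arm holds its last target.

## Task

First, with the plunger still fully down, slide the dosing-syringe stand across the grey shelf tray into the tray's corner until it sits flat and square against both raised stops. Then take the plunger by its knob and draw it straight up, partway out of the barrel, until the top of the knob is level with the top of the steel gauge pointer at that corner, and finish while holding it there in the gripper, still in its barrel, with the stand still down on the tray against both stops. Do not tip the stand, shift the pointer or move the other things.

Things in the scene. Friction and masses are not known exactly. Their poses are not given: they have to be found in the camera images.
- tray: fixed grey shelf tray, 284 (x) x 344 (y) x 8 mm; origin at the centre of its underside, x away from the robot at yaw 0, y left, z up. Two straight stops, 16 mm high and 10 mm thick, stand on it and form its far left corner: the far stop's inner face at tray x = 110 mm (y 30 to 138), the left stop's at y = 138 mm (x 0 to 110). Seated, the stand's centre is at x = 74, y = 102 mm.
- stand_mid (a point): centre of the stand's base, 12 mm above its underside; axes along the base's sides, z up. The dosing-syringe stand is loose (about 0.4 kg), held down by its weight alone: a white square base 72 x 72 x 24 mm; from its centre rises a clear barrel, 23 mm outside, its mouth 60 mm above the underside, with a bore 15.6 mm wide and 54 mm deep.
- knob (a point): centre (half-way up) of the plunger's knob; z along the rod, up. Knob: upright cylinder 28 mm across, 22 mm tall. White plunger, about 60 g: a rod 14 mm thick runs 57 mm down from the knob into the barrel. When down, the knob's top is 85 mm above the tray's top, its underside 3 mm above the barrel's mouth. It slides freely if drawn straight and falls back if let go.
- pointer_tip (a point): inner end of the gauge pointer, on its top face: a level steel finger 6 mm wide, 4 mm thick, from a 10 mm post (126 mm tall over the tray's top) at tray (131, 161) mm, ending 45 mm diagonally from the seated barrel's axis. This is the height to draw the knob's top to, 12 to 34 mm above its down position. Held by friction: do not shift it.
- pill_tower: bystander, leave alone: three-tier white pill tower, 50 mm across, 75 mm tall, on the tray's right side; origin at the centre of its underside
- pill_pot: bystander, leave alone: lidded white ceramic pill pot, 56 mm across, 50 mm tall, on the tray's near right part; origin at the centre of its underside
- magnifier: bystander, leave alone: steel magnifying-glass frame lying flat, ring 72 mm across, handle 70 mm, 8 mm thick, on the tray's near left part; origin at the centre of its underside
- drop_holder: bystander, leave alone: open white plastic holder 50 x 90 x 35 mm with two small eye-drop bottles, 72 mm tall in all, left of the tray; origin at the centre of its underside
- tablets: bystander, leave alone: white tablet bottle, 48 mm across, 85 mm tall, left of the tray, at its far end; origin at the centre of its underside
Mind the look-alikes: they are no part of the job. What is shaped like the part that bears stand_mid but green or purple is not meant.

How it is judged:
By the outcome, as a careful person would: the job done as asked, in the order asked, and still so for the second after the job is handed in, while the arm keeps its last pose, push and grip.
It also fails if it takes over 72 s, if anything falls off the work surface, if the arm or the gripper's body presses on something with over 40 N, if the wrist force passes 120 N, or if a joint passes its speed limit or range.

## Working session

There is one attempt and no reset: what is moved stays moved. The work goes in short steps, Python scripts to look and compute and a tool call to move; the robot and the scene stay as the last step left them, time stands still between calls to the robot, and variables do not carry over. Pictures are saved under pics/ and viewed, and the job is handed in when it is done.

Besides the shell and the picture viewer there is one more tool, called after ">>>" by a JSON object that holds its "api" and its "payload", one argument or row to a line. step_arm: Moves the arm, as the interface text tells. Its arguments: {"type":"object","properties":{"slide":{"type":"array","items":{"type":"array","items":{"type":"number"}}},"twist":{"type":"array","items":{"type":"number"}},"jaw":{"type":"number"},"force":{"type":"number"}},"required":["slide","twist"]}

```bash
mkdir -p pics
cat > h.py <<'E'
import numpy as np, cv2
from scipy.spatial.transform import Rotation as R
from rig import robot
def cam(n):
    c=robot.camera(n); c['K']=np.array(c['camera_matrix']); c['o']=np.array(c['origin']); c['R']=R.from_quat(c['orientation']).as_matrix() if np.size(c['orientation'])==4 else np.array(c['orientation']); return c
def ray(c,u,v):
    d=np.linalg.inv(c['K'])@np.array([u,v,1.0]); return c['R']@d
def onz(c,u,v,z):
    d=ray(c,u,v); return c['o']+d*(z-c['o'][2])/d[2]
def pts(c):
    v,u=np.mgrid[0:480,0:640]; D=c['depth']; K=c['K']
    p=np.stack([(u-K[0,2])/K[0,0]*D,(v-K[1,2])/K[1,1]*D,D],-1)
    return p@c['R'].T+c['o']
def proj(c,P):
    p=c['R'].T@(np.array(P)-c['o']); q=c['K']@p; return q[:2]/q[2]
E
python3 - <<'E'
from h import *
for n in('scene','top'):
    c=cam(n); cv2.imwrite(f'pics/{n}0.png',c['color']); print(n,c['o'],c['R'].round(3).tolist(),c['K'].tolist())
o=robot.get_obs();print(o, robot.finger_overhang)
E
```

```text
scene [ 0.82958724 -0.46797304  0.92464713] [[0.883, 0.373, -0.286], [0.47, -0.702, 0.535], [-0.001, -0.607, -0.795]] [[529.7441545535869, 0.0, 320.65686433739705], [0.0, 529.7441545535869, 235.7057300225385], [0.0, 0.0, 1.0]]
top [0.27269576 0.07415042 1.37638162] [[0.001, -0.981, 0.193], [-1.0, -0.0, 0.006], [-0.005, -0.193, -0.981]] [[592.4658420724404, 0.0, 318.6580597617842], [0.0, 592.4658420724404, 232.06148687318958], [0.0, 0.0, 1.0]]
{'time': 0.1, 'q': array([ 1.12349633e+00,  5.28365970e-01,  1.43379228e+00,  1.90962882e-05,
        1.18141337e+00, -1.78529224e-01]), 'joint_velocities': array([ 0.00196727, -0.00015055, -0.00368678,  0.00085366, -0.00246208,
       -0.00211724]), 'joint_torque': array([-3.67479552e-04, -4.40984309e+01, -1.77150965e+01,  6.34748535e-02,
        5.33983321e-02, -4.11648102e-05]), 'position': array([0.16566991, 0.60198011, 0.23866815]), 'tool_rot': array([ 1.33984798e-01,  9.90982893e-01, -9.38717337e-04, -3.12997013e-04]), 'ft_force': array([-0.78555004,  0.33181842, -0.44128894]), 'moment': array([-0.01294393,  0.03420167, -0.05620839]), 'grip_width': 0.0870558137636196} 0.017
```

View pics/scene0.png

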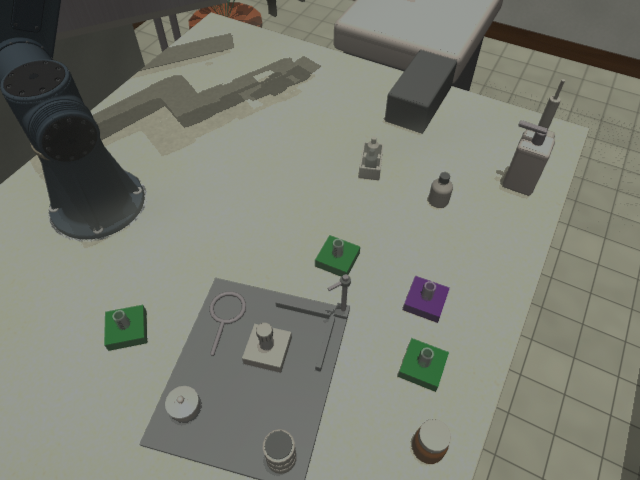

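View pics/top0.png

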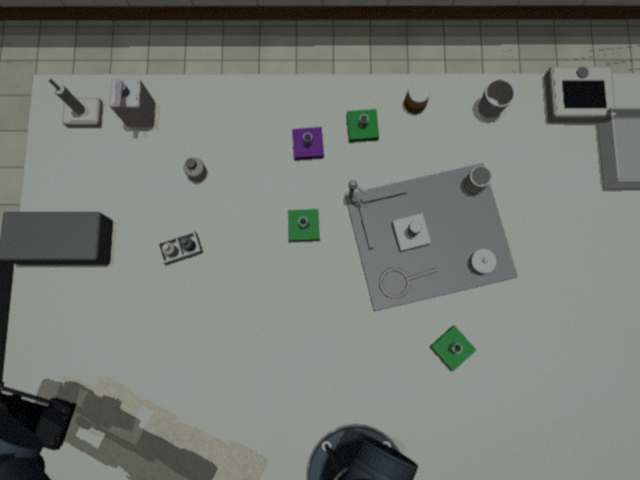

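The white-based stand with a white knob, at top (411,232) and scene (267,345), fits the description. The green ones (top 303,225; 362,125; 453,348) and the purple one (308,143) are look-alikes. I'll confirm this in an enlarged crop.

Run:
```python
from h import *
a=cv2.imread('pics/scene0.png')[265:385,205:365]; b=cv2.imread('pics/top0.png')[160:320,335:525]
cv2.imwrite('pics/s0c.png',cv2.resize(a,None,fx=5,fy=5,interpolation=cv2.INTER_CUBIC))
cv2.imwrite('pics/t0c.png',cv2.resize(b,None,fx=3.7,fy=3.7,interpolation=cv2.INTER_CUBIC))
c=cam('top');P=pts(c)
for uv in [(411,245),(398,235),(413,228),(440,210),(300,300),(420,255)]: print(uv,P[uv[1],uv[0]].round(4))
c=cam('scene');P=pts(c)
for uv in [(265,330),(255,352),(240,380),(345,280),(300,250)]: print(uv,P[uv[1],uv[0]].round(4))
```

```text
(411, 245) [ 0.5061 -0.1303  0.0349]
(398, 235) [ 0.5304 -0.1017  0.0298]
(413, 228) [ 0.5347 -0.1274  0.0899]
(440, 210) [ 0.595  -0.2055  0.0076]
(300, 300) [0.3826 0.1249 0.0027]
(420, 255) [ 0.4867 -0.1543  0.0106]
(265, 330) [ 0.5422 -0.1355  0.0935]
(255, 352) [ 0.5286 -0.1576  0.0333]
(240, 380) [ 0.5265 -0.2086  0.0116]
(345, 280) [0.6282 0.0008 0.1292]
(300, 250) [0.4766 0.099  0.0015]
```

View pics/s0c.png

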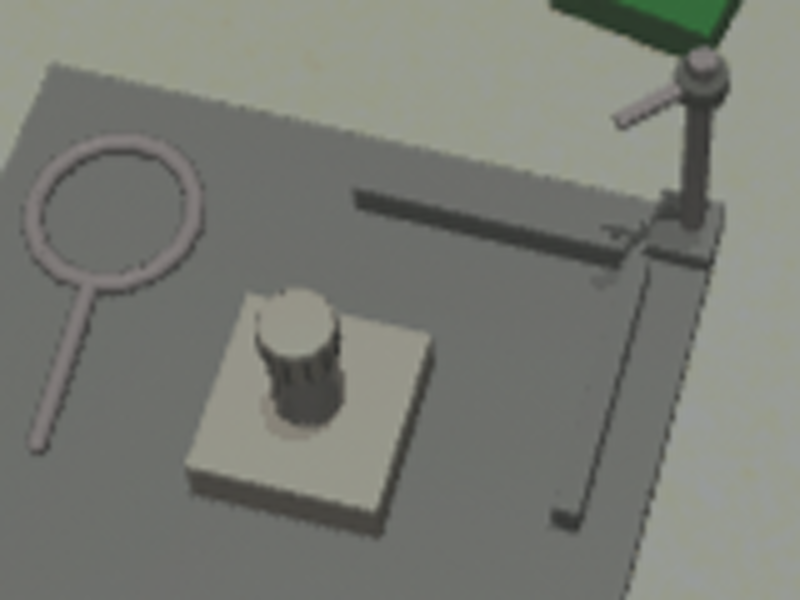

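View pics/t0c.png

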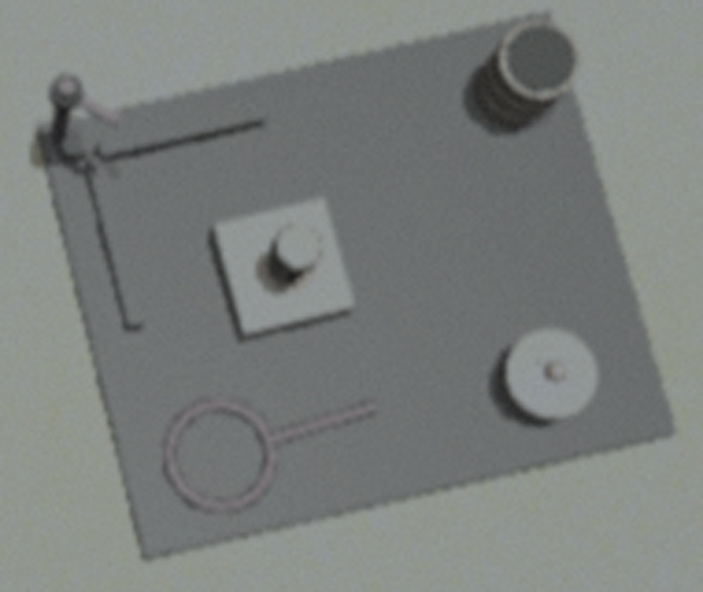

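The crops confirm it. The white square base with barrel and knob is at top-crop (285,265), the stops are at upper left, and the pointer runs from the post at scene-crop (703,60) to its tip at about (620,123). Next I'll measure the poses.

```bash
cat > m.py <<'E'
from h import *
def quad(mask):
    cs,_=cv2.findContours(mask,cv2.RETR_EXTERNAL,cv2.CHAIN_APPROX_NONE)
    return max(cs,key=cv2.contourArea)
for n in('top','scene'):
    c=cam(n);im=c['color'];g=im.mean(2)
    P=pts(c);H=P[...,2]
    print(n)
    # corners by eye-seeded region: grey by brightness
    reg=np.zeros((480,640),bool)
    if n=='top': reg[150:325,335:530]=1
    else: reg[265:480,140:365]=1
    lo=cv2.GaussianBlur(im,(3,3),0).mean(2)
    hist=np.percentile(lo[reg],[5,20,40,60,80,95]);print(hist)
    m=((lo<hist[3]*1.25)&reg).astype(np.uint8)
    m=cv2.morphologyEx(m,cv2.MORPH_CLOSE,np.ones((7,7)))
    k=quad(m);w=onz
    W=np.array([onz(c,u,v,.008)[:2] for u,v in k[:,0]])
    r=cv2.minAreaRect((W*1000).astype(np.float32));print('tray',r)
    # white base top: near tray, bright
    b=(H>.02)&(H<.045)&(abs(P[...,0]-.535)<.075)&(abs(P[...,1]+.125)<.075)&(lo>hist[3]*1.3)
    k=quad(b.astype(np.uint8));W=np.array([onz(c,u,v,.032)[:2] for u,v in k[:,0]])
    print('base',cv2.minAreaRect((W*1000).astype(np.float32)))
    kb=(H>.085)&(H<.1)&(abs(P[...,0]-.535)<.05)&(abs(P[...,1]+.125)<.05)
    print('knob',kb.sum(),P[kb].mean(0),np.median(H[kb]))
    kk=quad((kb&(lo>hist[3]*1.2)).astype(np.uint8));W=np.array([onz(c,u,v,.093)[:2] for u,v in kk[:,0]])
    print(cv2.minEnclosingCircle((W*1000).astype(np.float32)))
    po=(H>.095)&(H<.15)&(P[...,0]>.5)&(P[...,1]>-.08)&(P[...,1]<.05)&(P[...,0]<.7)
    vs,us=np.nonzero(po)
    for v,u in zip(vs,us): print((u,v),(P[v,u]*1000).round().astype(int).tolist(),int(lo[v,u]),end=';')
    print()
E
python3 m.py
```

```text
top
[102.66666667 110.         114.         145.         146.
 147.33333333]
tray ((535.6111450195312, -190.74667358398438), (469.84814453125, 416.32122802734375), 89.9620590209961)Traceback (most recent call last):
  File "m.py", line 22, in <module>
    k=quad(b.astype(np.uint8));W=np.array([onz(c,u,v,.032)[:2] for u,v in k[:,0]])
  File "m.py", line 4, in quad
    return max(cs,key=cv2.contourArea)
ValueError: max() iterable argument is empty
```

```bash
sed -i "s/lo<hist\[3\]\*1.25/lo<th/; s/    hist=.*/    th=128 if n=='top' else 124;hist=[0,0,0,th]; print(lo[245,411] if n=='top' else (lo[352,255],lo[300,300],lo[430,230],lo[290,200]))/; s/lo>hist\[3\]\*1.3/lo>th/; s/lo>hist\[3\]\*1.2/lo>th/" m.py; python3 m.py
```

```text
top
147.0
tray ((548.7035522460938, -175.7434844970703), (315.6772155761719, 361.6197509765625), 13.154806137084961)
base ((539.2554321289062, -132.848876953125), (69.21348571777344, 69.41801452636719), 14.262417793273926)
knob 128 [ 0.53665409 -0.13178502  0.09230294] 0.09234776724607296
((536.712646484375, -131.73666381835938), 14.054178237915039)
(np.int64(350), np.int64(181)) [632, 13, 125] 117;(np.int64(351), np.int64(181)) [634, 10, 120] 113;(np.int64(352), np.int64(181)) [632, 8, 127] 116;(np.int64(353), np.int64(181)) [633, 6, 123] 118;(np.int64(354), np.int64(181)) [633, 4, 124] 116;(np.int64(349), np.int64(182)) [631, 15, 123] 114;(np.int64(350), np.int64(182)) [630, 13, 124] 106;(np.int64(351), np.int64(182)) [627, 11, 136] 112;(np.int64(352), np.int64(182)) [626, 9, 138] 120;(np.int64(353), np.int64(182)) [627, 7, 136] 123;(np.int64(354), np.int64(182)) [628, 4, 132] 117;(np.int64(355), np.int64(182)) [629, 2, 128] 110;(np.int64(349), np.int64(183)) [628, 15, 124] 101;(np.int64(350), np.int64(183)) [629, 13, 123] 97;(np.int64(351), np.int64(183)) [626, 11, 133] 109;(np.in
[... 13586 characters left out ...]
) [623, 1, 98] 95;(np.int64(343), np.int64(288)) [625, 1, 100] 68;(np.int64(344), np.int64(288)) [627, 1, 102] 62;(np.int64(345), np.int64(288)) [629, 1, 103] 61;(np.int64(346), np.int64(288)) [630, 3, 101] 71;(np.int64(328), np.int64(289)) [608, -26, 122] 114;(np.int64(329), np.int64(289)) [610, -25, 122] 108;(np.int64(330), np.int64(289)) [612, -26, 125] 107;(np.int64(331), np.int64(289)) [613, -23, 121] 104;(np.int64(343), np.int64(289)) [625, 1, 96] 68;(np.int64(344), np.int64(289)) [627, 2, 97] 63;(np.int64(345), np.int64(289)) [629, 2, 99] 62;(np.int64(346), np.int64(289)) [631, 2, 99] 74;(np.int64(329), np.int64(290)) [611, -27, 123] 110;(np.int64(344), np.int64(290)) [628, 0, 97] 63;
```

```bash
cat > m2.py <<'E'
from h import *
def edges(c,z,ctr,ang,hx,hy,sgn_list,span=10,frac=.75,lo=None):
    """robust sub-pixel edge fit: sample brightness along world normals across expected rectangle sides"""
    g=cv2.GaussianBlur(c['color'],(0,0),0.7).mean(2).astype(np.float32); out={}
    ca,sa=np.cos(ang),np.sin(ang); ex=np.array([ca,sa]);ey=np.array([-sa,ca])
    for nm,n,t,h,l in (('+x',ex,ey,hx,hy),('-x',-ex,ey,hx,hy),('+y',ey,ex,hy,hx),('-y',-ey,ex,hy,hx)):
        if nm not in sgn_list: continue
        pts_=[]
        for s in np.linspace(-frac*l,frac*l,60):
            d=np.arange(-span,span+.01,.5)
            W=ctr+np.outer(h*1e0+d/1000,n)+t*s
            uv=np.array([proj(c,[*w,z]) for w in W],np.float32)
            p=cv2.remap(g,uv[:,0].reshape(1,-1),uv[:,1].reshape(1,-1),cv2.INTER_LINEAR)[0]
            gr=abs(np.gradient(p)); i=gr.argmax()
            if gr[i]>2 and 0<i<len(d)-1:
                w=gr[max(0,i-3):i+4]; dd=(d[max(0,i-3):i+4]*w).sum()/w.sum()
                pts_.append((s,h+dd/1000))
        pts_=np.array(pts_)
        if len(pts_)<10: out[nm]=None;continue
        a=np.polyfit(pts_[:,0],pts_[:,1],1)
        for _ in range(4):
            r=pts_[:,1]-np.polyval(a,pts_[:,0]); k=abs(r-np.median(r))<.0015
            if k.sum()<8: break
            a=np.polyfit(pts_[k,0],pts_[k,1],1)
        # signed yaw correction
        y=np.degrees(np.arctan(a[0]))*(-1 if nm in('+x','-y') else 1)
        out[nm]=(round(a[1]*1000,2),round(y,2),int(k.sum()))
    return out
if __name__=='__main__':
    T=np.array([.535,-.145]);
    for n in('top','scene'):
        c=cam(n); print(n)
        ctr=np.array([.537,-.135]) ; 
        print(' base',edges(c,.032,np.array([.5387,-.1335]),np.radians(14.25),.036,.036,['+x','-x','+y','-y'],8))
        im=c['color'];lo=cv2.GaussianBlur(im,(3,3),0).mean(2)
        m=np.zeros((480,640),np.uint8)
        m[(lo<(128))]=255
        reg=np.zeros_like(m)
        if n=='top': reg[160:315,345:522]=1
        else: reg[275:480,140:352]=1
        m=cv2.morphologyEx(m*reg,cv2.MORPH_OPEN,np.ones((9,9)))
        cs,_=cv2.findContours(m,cv2.RETR_EXTERNAL,cv2.CHAIN_APPROX_NONE);k=max(cs,key=cv2.contourArea)
        W=np.array([onz(c,u,v,.008)[:2] for u,v in k[:,0]]);r=cv2.minAreaRect((W*1000).astype(np.float32));print(' rect',r)
        t0=np.array(r[0])/1000 if n=='top' else T
        T=t0
        print(' tray',T,edges(c,.008,T,np.radians(13.5),.142,.172,['+x','-x','+y','-y'],15))
E
python3 m2.py
```

```text
top
 base {'+x': (np.float64(36.39), np.float64(-0.73), 60), '-x': (np.float64(35.37), np.float64(-0.24), 60), '+y': (np.float64(37.09), np.float64(0.05), 60), '-y': (np.float64(35.07), np.float64(-0.2), 59)}
 rect ((534.4715576171875, -179.6684112548828), (288.0775146484375, 356.58050537109375), 12.683283805847168)
 tray [ 0.53447156 -0.17966841] {'+x': (np.float64(142.57), np.float64(-0.24), 57), '-x': (np.float64(142.85), np.float64(-0.24), 60), '+y': (np.float64(174.17), np.float64(-0.24), 60), '-y': (np.float64(171.51), np.float64(-0.26), 56)}
scene
 base {'+x': (np.float64(35.76), np.float64(-0.1), 60), '-x': (np.float64(36.23), np.float64(-0.27), 57), '+y': (np.float64(37.29), np.float64(-7.32), 35), '-y': (np.float64(37.05), np.float64(-0.02), 60)}
 rect ((535.7979125976562, -178.25465393066406), (285.4166564941406, 355.2204895019531), 13.26896858215332)
 tray [ 0.53447156 -0.17966841] {'+x': (np.float64(143.66), np.float64(-0.18), 60), '-x': (np.float64(141.08), np.float64(-0.29), 55), '+y': (np.float64(169.68), np.float64(-0.24), 60), '-y': (np.float64(175.38), np.float64(-0.15), 39)}
```

>>> {"api": "step_arm", "payload": {
  "slide": [
    [-26.6,-30.2,0],
    [-26.6,-30.2,0],
    [-26.6,-30.2,0],
    [-26.6,-30.2,0],
    [-26.6,-30.2,0],
    [-26.6,-30.2,0],
    [-26.6,-30.2,0],
    [-26.6,-30.2,0],
    [-26.6,-30.2,0],
    [-26.6,-30.2,0],
    [-26.6,-30.2,0],
    [-26.6,-30.2,0],
    [-26.6,-30.2,0],
    [-26.6,-30.2,0],
    [-26.6,-30.2,0],
    [-26.6,-30.2,0],
    [-26.6,-30.2,0],
    [-26.6,-30.2,0],
    [-26.6,-30.2,0],
    [-26.6,-30.2,0]
  ],
  "twist": [0,0,0,0,0,0,0,0,0,0,0,0,0,0,0,0,0,0,0,0],
  "jaw": 40
}}

```text
time: 2.12
position: [0.519, -0.1232, 0.2398]
tool_rot: [0.134, 0.991, 0.0, 0.0]
ft_force: [-0.0, -0.1, 1.3]
grip_width: 0.0402
```

>>> {"api": "step_arm", "payload": {
  "slide": [
    [0,0,0],
    [0,0,0],
    [0,0,0],
    [0,0,0],
    [0,0,0],
    [0,0,0],
    [0,0,0],
    [0,0,0],
    [0,0,0],
    [0,0,0]
  ],
  "twist": [6.8,6.8,6.8,6.8,6.8,6.8,6.8,6.8,6.8,0]
}}

```text
time: 2.95
position: [0.5185, -0.1211, 0.2397]
tool_rot: [0.621, 0.784, 0.0, 0.0]
ft_force: [-0.5, 0.0, 0.5]
grip_width: 0.0399
```

```bash
cat > st.py <<'E'
from h import *
import sys
TC=np.array([535.2,-180.3]);A=np.radians(13.25);EX=np.array([np.cos(A),np.sin(A)]);EY=np.array([-np.sin(A),np.cos(A)])
def state():
    o=robot.get_obs();p=np.array(o['position'])*1000;M=R.from_quat(o['tool_rot']).as_matrix()
    d=p[:2]-TC; phi=np.degrees(np.arctan2(M[1,0],M[0,0]))
    print('t %.2f'%o['time'],'tray xy',(d@EX).round(2),(d@EY).round(2),'z %.2f tip %.2f'%(p[2],p[2]-17),'phi-tray %.2f'%(phi-13.25),'tilt',M[:2,2].round(4),'F',np.array(o['ft_force']).round(2),'Ftray',(o['ft_force'][:2]@EX).round(2),(o['ft_force'][:2]@EY).round(2),'w %.1f'%(o['grip_width']*1000),'q6 %.2f'%o['q'][5])
    return p,M
def need(tx,ty,tz):
    p,M=state();w=TC+tx*EX+ty*EY
    print('slide needed',(M.T@(np.array([*w,tz])-p)).round(1))
if __name__=='__main__':
    a=list(map(float,sys.argv[1:]))
    need(*a) if a else state()
E
python3 st.py 14.25 -18 200
python3 - <<'E'
from h import *
from st import TC,EX,EY
c=cam('scene');P=pts(c);H=P[...,2]
q=(P[...,:2]*1000-TC);X=q@EX;Y=q@EY
m=(abs(X)<142)&(abs(Y)<172)&(H>.04)&(H<.15)
n,l,s,ce=cv2.connectedComponentsWithStats(m.astype(np.uint8))
for i in range(1,n):
    k=l==i
    if s[i,4]>15: print(s[i],X[k].min().round(),X[k].max().round(),Y[k].min().round(),Y[k].max().round(),H[k].max().round(3))
E
```

```text
t 2.95 tray xy -2.66 61.47 z 239.68 tip 222.68 phi-tray 90.04 tilt [ 0.0003 -0.0001] F [-0.5   0.03  0.48] Ftray -0.48 0.14 w 39.9 q6 -0.67
slide needed [-79.5  16.9  39.7]
[327 274  24  32 266] 104.0 141.0 133.0 167.0 0.135
[256 323  17  25 342] -0.0 29.0 29.0 57.0 0.097
[165 386  33  33 832] -118.0 -62.0 -124.0 -70.0 0.06
[ 263  429   33   40 1043] 71.0 121.0 -158.0 -108.0 0.089
```

>>> {"api": "step_arm", "payload": {
  "slide": [
    [-39.7,8.5,0],
    [-39.7,8.5,0],
    [0,0,35],
    [0,0,35],
    [0,0,35],
    [0,0,35],
    [0,0,35],
    [0,0,10],
    [0,0,5],
    [0,0,0],
    [0,0,0]
  ],
  "twist": [0,0,0,0,0,0,0,0,0,0,0]
}}

```text
time: 3.92
position: [0.5546, -0.195, 0.0511]
tool_rot: [0.619, 0.785, 0.0, 0.001]
ft_force: [0.1, -0.3, -0.3]
grip_width: 0.0401
```

```bash
python3 st.py 14.25 -5 43.5
```

```text
t 3.92 tray xy 15.52 -18.74 z 51.05 tip 34.05 phi-tray 90.20 tilt [ 0.0025 -0.0015] F [ 0.07 -0.34 -0.32] Ftray -0.01 -0.35 w 40.1 q6 -0.76
slide needed [13.8 -1.2  7.5]
```

>>> {"api": "step_arm", "payload": {
  "slide": [
    [0,-1.2,4],
    [0,0,3.5],
    [4,0,0],
    [4,0,0],
    [3,0,0],
    [0,0,0]
  ],
  "twist": [-0.1,0,0,0,0,0]
}}

```text
time: 4.42
position: [0.5492, -0.1829, 0.0423]
tool_rot: [0.619, 0.786, 0.0, -0.0]
ft_force: [-0.6, -0.3, 0.8]
grip_width: 0.0398
```

```bash
python3 st.py 14.25 -1 43.5
python3 - <<'E'
from h import *
c=cam('scene');cv2.imwrite('pics/s1c.png',cv2.resize(c['color'][250:400,180:380],None,fx=4,fy=4,interpolation=cv2.INTER_CUBIC))
E
```

```text
t 4.42 tray xy 13.05 -5.77 z 42.32 tip 25.32 phi-tray 90.29 tilt [-0.0005  0.0005] F [-0.56 -0.25  0.79] Ftray -0.6 -0.12 w 39.8 q6 -0.75
slide needed [ 4.8  1.2 -1.2]
```

View pics/s1c.png

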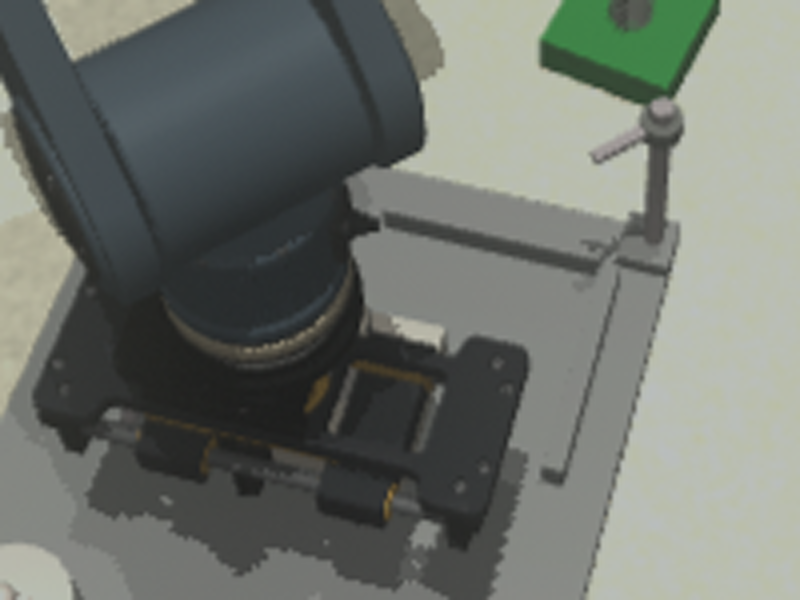

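>>> {"api": "step_arm", "payload": {
  "slide": [
    [1,1,-1],
    [1,0,0],
    [1,0,0],
    [1,0,0],
    [1,0,0],
    [1,0,0],
    [1,0,0],
    [1,0,0]
  ],
  "twist": [0.2,0,0,0,0,0,0,0]
}}

```text
time: 5.13
position: [0.549, -0.1763, 0.0431]
tool_rot: [0.62, 0.784, -0.0, 0.0]
ft_force: [-0.5, -0.8, -1.1]
grip_width: 0.04
```

```bash
python3 st.py 14.25 52 43.5
```

```text
t 5.13 tray xy 14.35 0.74 z 43.07 tip 26.07 phi-tray 90.05 tilt [ 0.0006 -0.0007] F [-0.46 -0.78 -1.09] Ftray -0.63 -0.65 w 40.0 q6 -0.74
slide needed [51.3 -0.1 -0.5]
```

>>> {"api": "step_arm", "payload": {
  "slide": [
    [2,0,0],
    [2,0,0],
    [2,0,0],
    [2,0,0],
    [2,0,0],
    [2,0,0],
    [2,0,0],
    [2,0,0],
    [2,0,0],
    [2,0,0]
  ],
  "twist": [0,0,0,0,0,0,0,0,0,0]
}}

```text
time: 5.97
position: [0.5441, -0.1563, 0.0431]
tool_rot: [0.62, 0.784, -0.0, -0.0]
ft_force: [0.3, -1.6, -1.5]
grip_width: 0.04
```

```bash
python3 st.py 14.25 52 43.5
python3 - <<'E'
from h import *
c=cam('scene');cv2.imwrite('pics/s2c.png',cv2.resize(c['color'][250:400,180:380],None,fx=4,fy=4,interpolation=cv2.INTER_CUBIC))
c=cam('top');cv2.imwrite('pics/t2c.png',cv2.resize(c['color'][150:320,330:530],None,fx=3.5,fy=3.5,interpolation=cv2.INTER_CUBIC))
E
```

```text
t 5.97 tray xy 14.18 21.35 z 43.07 tip 26.07 phi-tray 90.05 tilt [-0. -0.] F [ 0.28 -1.59 -1.47] Ftray -0.09 -1.61 w 40.0 q6 -0.71
slide needed [30.6  0.1 -0.4]
```

View pics/s2c.png

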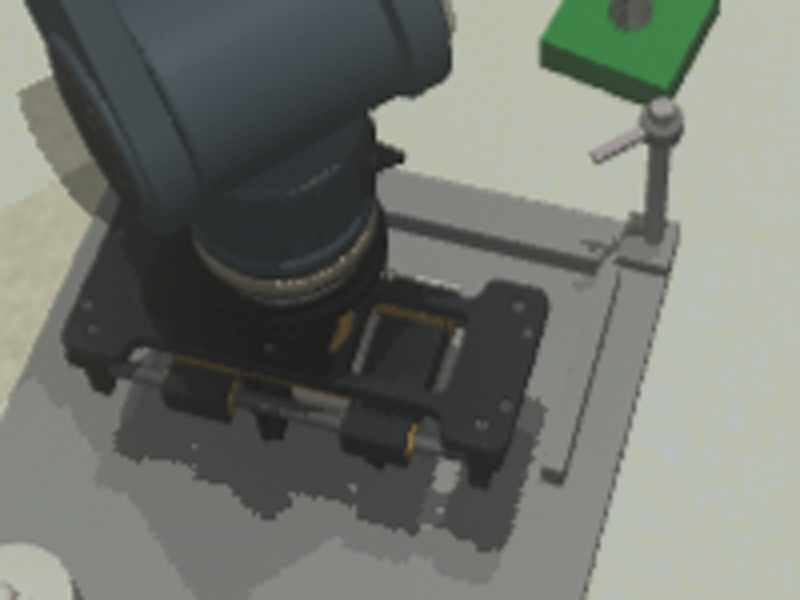

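View pics/t2c.png

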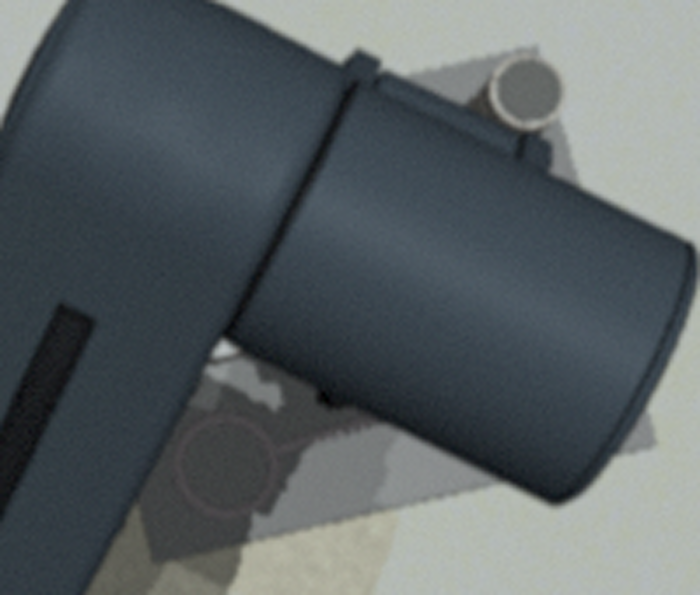

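Run:
```python
from h import *
from st import TC,EX,EY
c=cam('scene')
for y in(80.8,85,90,95,100,105):
    print(y,[((proj(c,[*((TC+(14.25+s)*EX+y*EY)/1000),.032])-[180,250])*4).round().tolist() for s in(-36,36)])
```

```text
80.8 [[299.0, 290.0], [445.0, 325.0]]
85 [[302.0, 282.0], [448.0, 317.0]]
90 [[305.0, 273.0], [451.0, 308.0]]
95 [[309.0, 264.0], [454.0, 299.0]]
100 [[312.0, 255.0], [457.0, 290.0]]
105 [[315.0, 246.0], [460.0, 280.0]]
```

In the scene crop the base's far-right corner moved from about (445,328) to (463,283). That matches the predicted push, and the stand is upright. I'll continue.

>>> {"api": "step_arm", "payload": {
  "slide": [
    [2,0,0],
    [2,0,0],
    [2,0,0],
    [2,0,0],
    [2,0,0],
    [2,0,0],
    [2,0,0],
    [2,0,0],
    [2,0,0],
    [2,0,0],
    [2,0,0],
    [2,0,0],
    [2,0,0],
    [2,0,0],
    [1,0,0],
    [1,0,0]
  ],
  "twist": [0,0,0,0,0,0,0,0,0,0,0,0,0,0,0,0]
}}

```text
time: 7.45
position: [0.5373, -0.1271, 0.0431]
tool_rot: [0.62, 0.784, -0.0, 0.0]
ft_force: [0.2, -1.4, 0.4]
grip_width: 0.0397
```

>>> {"api": "step_arm", "payload": {
  "slide": [
    [0.5,0,0],
    [0.5,0,0],
    [0.5,0,0],
    [0.5,0,0]
  ],
  "twist": [0,0,0,0]
}}

```text
time: 7.78
position: [0.5369, -0.1254, 0.0431]
tool_rot: [0.621, 0.784, -0.0, 0.0]
ft_force: [0.3, -1.5, -0.7]
grip_width: 0.04
```

```bash
python3 st.py 14.25 52 43.5
```

```text
t 7.78 tray xy 14.2 53.07 z 43.06 tip 26.06 phi-tray 90.04 tilt [ 0.0001 -0.0001] F [ 0.25 -1.54 -0.66] Ftray -0.11 -1.56 w 40.0 q6 -0.66
slide needed [-1.1  0.1 -0.4]
```

Next, 0.5 mm increments until the force rises.

>>> {"api": "step_arm", "payload": {
  "slide": [
    [0.5,0,0],
    [0.5,0,0],
    [0.5,0,0],
    [0.5,0,0]
  ],
  "twist": [0,0,0,0]
}}

```text
time: 8.12
position: [0.5364, -0.1233, 0.0431]
tool_rot: [0.62, 0.784, 0.0, 0.0]
ft_force: [-0.0, -1.5, 0.4]
grip_width: 0.0401
```

>>> {"api": "step_arm", "payload": {
  "slide": [
    [0.5,0,0],
    [0.5,0,0]
  ],
  "twist": [0,0]
}}

```text
time: 8.28
position: [0.5362, -0.1226, 0.0431]
tool_rot: [0.62, 0.784, -0.0, 0.0]
ft_force: [0.0, -2.9, -0.5]
grip_width: 0.0399
```

```bash
python3 st.py 14.25 52 43.5
```

```text
t 8.28 tray xy 14.19 55.9 z 43.08 tip 26.08 phi-tray 90.07 tilt [ 0.0002 -0.0006] F [ 0.04 -2.93 -0.49] Ftray -0.63 -2.86 w 39.9 q6 -0.66
slide needed [-3.9  0.1 -0.4]
```

>>> {"api": "step_arm", "payload": {
  "slide": [
    [0.4,0,0],
    [0.4,0,0]
  ],
  "twist": [0,0]
}}

```text
time: 8.45
position: [0.5362, -0.1225, 0.0431]
tool_rot: [0.62, 0.784, -0.0, 0.001]
ft_force: [0.1, -6.2, -0.5]
grip_width: 0.04
```

>>> {"api": "step_arm", "payload": {
  "slide": [
    [0.4,0,0],
    [0,0,0]
  ],
  "twist": [0,0]
}}

```text
time: 8.62
position: [0.5362, -0.1225, 0.0432]
tool_rot: [0.62, 0.784, -0.001, 0.001]
ft_force: [0.5, -7.2, -0.3]
grip_width: 0.0399
```

```bash
python3 st.py 14.25 52 43.5
```

```text
t 8.62 tray xy 14.25 56.01 z 43.16 tip 26.16 phi-tray 90.10 tilt [ 0.0009 -0.0021] F [ 0.46 -7.19 -0.29] Ftray -1.2 -7.11 w 39.9 q6 -0.66
slide needed [-4.  -0.  -0.3]
```

>>> {"api": "step_arm", "payload": {
  "slide": [
    [-3,0,0],
    [-6,0,0],
    [-10,0,0],
    [0,0,-30],
    [0,0,-40],
    [0,0,-20],
    [0,0,0],
    [0,0,0],
    [0,0,0],
    [0,0,0],
    [0,0,0],
    [0,0,0],
    [0,0,0],
    [0,0,0],
    [0,0,0],
    [0,0,0],
    [0,0,0],
    [0,0,0],
    [0,0,0],
    [0,0,0]
  ],
  "twist": [0,0,0,0,0,0,6.93,6.93,6.93,6.93,6.93,6.93,6.93,6.93,6.93,6.93,6.93,6.93,6.93,0]
}}

```text
time: 10.28
position: [0.5401, -0.14, 0.133]
tool_rot: [0.994, 0.114, -0.0, -0.0]
ft_force: [0.3, 0.2, 0.8]
grip_width: 0.0398
```

```bash
python3 st.py -48 101.5 135
python3 - <<'E'
from h import *
c=cam('scene');cv2.imwrite('pics/s3c.png',cv2.resize(c['color'][250:400,180:380],None,fx=4,fy=4,interpolation=cv2.INTER_CUBIC))
E
```

```text
t 10.28 tray xy 14.03 38.15 z 132.97 tip 115.97 phi-tray -0.18 tilt [-0.0004  0.0007] F [0.28 0.19 0.81] Ftray 0.32 0.12 w 39.8 q6 0.89
slide needed [-62.2 -63.2  -2. ]
```

View pics/s3c.png

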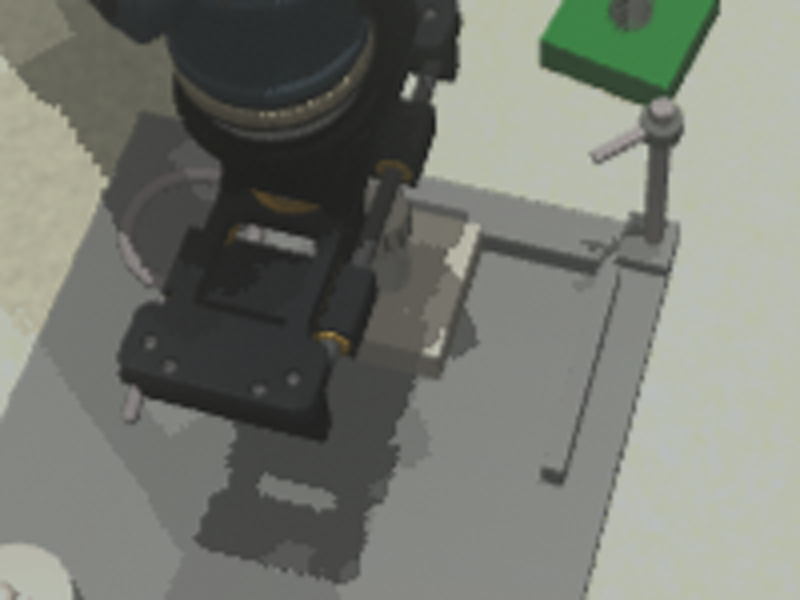

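The stand is upright, with its base now against the left stop (upper edge at crop 480,235). Next I'll position for the +x push.

>>> {"api": "step_arm", "payload": {
  "slide": [
    [-21,-21,0],
    [-21,-21,0],
    [-20.2,-21.2,0],
    [0,0,30],
    [0,0,30],
    [0,0,20],
    [0,0,5],
    [0,0,0],
    [0,0,0]
  ],
  "twist": [-0.2,0,0,0,0,0,0,0,0]
}}

```text
time: 11.08
position: [0.4654, -0.0928, 0.0483]
tool_rot: [0.993, 0.117, 0.0, 0.0]
ft_force: [0.1, -0.0, -0.1]
grip_width: 0.0399
```

```bash
python3 st.py -35 101.5 43.3
```

```text
t 11.08 tray xy -47.85 101.15 z 48.31 tip 31.31 phi-tray 0.22 tilt [0.0001 0.    ] F [ 0.06 -0.02 -0.07] Ftray 0.06 -0.03 w 39.9 q6 0.90
slide needed [12.9 -0.3  5. ]
```

>>> {"api": "step_arm", "payload": {
  "slide": [
    [0,0,2.5],
    [0,0,2.5],
    [3,0,0],
    [3,0,0],
    [3,0,0],
    [2,0,0],
    [1,0,0],
    [1,0,0],
    [1,0,0],
    [1,0,0],
    [1,0,0],
    [1,0,0],
    [1,0,0],
    [2,0,0],
    [2,0,0],
    [2,0,0],
    [2,0,0],
    [2,0,0]
  ],
  "twist": [0.1,0,0,0,0,0,0,0,0,0,0,0,0,0,0,0,0,0]
}}

```text
time: 12.58
position: [0.4919, -0.086, 0.043]
tool_rot: [0.993, 0.116, -0.001, -0.0]
ft_force: [-2.5, -2.3, 1.3]
grip_width: 0.0398
```

```bash
python3 st.py 28 101.5 43.3;  python3 - <<'E'
from h import *
c=cam('scene');cv2.imwrite('pics/s4c.png',cv2.resize(c['color'][250:400,180:380],None,fx=4,fy=4,interpolation=cv2.INTER_CUBIC))
E
```

```text
t 12.58 tray xy -20.51 101.69 z 42.97 tip 25.97 phi-tray 0.05 tilt [-0.0011  0.0004] F [-2.5  -2.29  1.34] Ftray -2.95 -1.65 w 39.8 q6 0.94
slide needed [48.5  0.2 -0.4]
```

View pics/s4c.png

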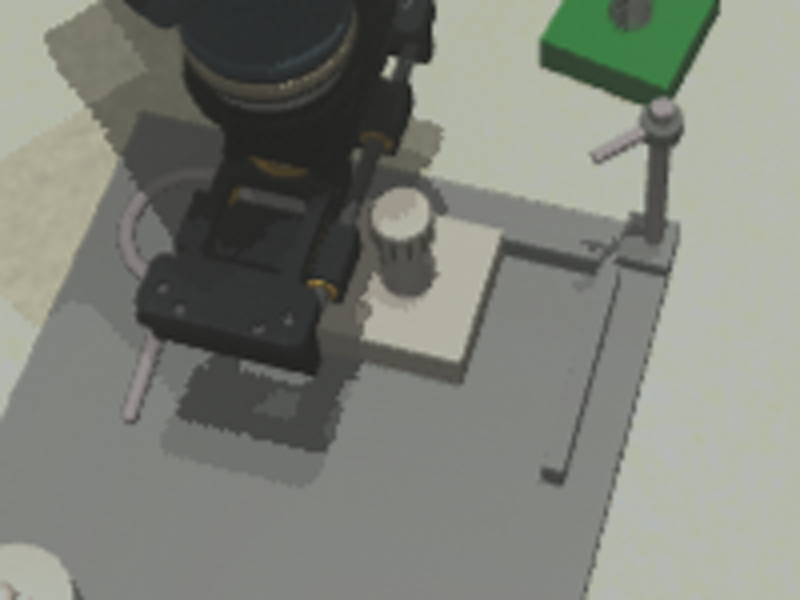

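The base slides along the left stop, the stand is upright and the body is clear of the knob at crop (402,215). I'll continue.

>>> {"api": "step_arm", "payload": {
  "slide": [
    [2.5,0,0],
    [2.5,0,0],
    [2.5,0,0],
    [2.5,0,0],
    [2.5,0,0],
    [2.5,0,0],
    [2.5,0,0],
    [2.5,0,0],
    [2.5,0,0],
    [2.5,0,0],
    [2.5,0,0],
    [2.5,0,0],
    [2.5,0,0],
    [2.5,0,0],
    [2.5,0,0],
    [2,0,0],
    [2,0,0],
    [1,0,0],
    [1,0,0],
    [1,0,0]
  ],
  "twist": [0,0,0,0,0,0,0,0,0,0,0,0,0,0,0,0,0,0,0,0]
}}

```text
time: 14.3
position: [0.5356, -0.0759, 0.0431]
tool_rot: [0.993, 0.116, -0.0, -0.0]
ft_force: [-2.2, -1.2, -0.6]
grip_width: 0.04
```

>>> {"api": "step_arm", "payload": {
  "slide": [
    [0.5,0,0],
    [0.5,0,0],
    [0.5,0,0],
    [0.5,0,0],
    [0.5,0,0]
  ],
  "twist": [0,0,0,0,0]
}}

```text
time: 14.72
position: [0.538, -0.0753, 0.043]
tool_rot: [0.993, 0.116, -0.0, -0.0]
ft_force: [-1.9, -0.2, -0.4]
grip_width: 0.0401
```

```bash
python3 st.py 28 101.5 43.3
```

```text
t 14.72 tray xy 26.85 101.58 z 43.04 tip 26.04 phi-tray 0.06 tilt [-0.0001  0.0001] F [-1.94 -0.23 -0.43] Ftray -1.95 0.22 w 40.1 q6 0.99
slide needed [ 1.2  0.1 -0.3]
```

>>> {"api": "step_arm", "payload": {
  "slide": [
    [0.5,0,0],
    [0.5,0,0]
  ],
  "twist": [0,0]
}}

```text
time: 14.88
position: [0.5391, -0.075, 0.043]
tool_rot: [0.993, 0.116, -0.0, -0.0]
ft_force: [-1.8, -0.3, -1.7]
grip_width: 0.0401
```

>>> {"api": "step_arm", "payload": {
  "slide": [
    [0.5,0,0],
    [0.4,0,0]
  ],
  "twist": [0,0]
}}

```text
time: 15.05
position: [0.5393, -0.0749, 0.043]
tool_rot: [0.993, 0.116, -0.001, -0.0]
ft_force: [-5.0, -2.1, 1.3]
grip_width: 0.0397
```

```bash
python3 st.py 28 101.5 43.3
```

```text
t 15.05 tray xy 28.15 101.67 z 43.04 tip 26.04 phi-tray 0.07 tilt [-0.0015  0.0001] F [-5.01 -2.09  1.26] Ftray -5.35 -0.89 w 39.7 q6 1.00
slide needed [-0.2  0.2 -0.3]
```

>>> {"api": "step_arm", "payload": {
  "slide": [
    [0.4,0,0],
    [0.3,0,0],
    [0,0,0]
  ],
  "twist": [0,0,0]
}}

```text
time: 15.3
position: [0.5394, -0.0748, 0.043]
tool_rot: [0.993, 0.116, -0.001, -0.0]
ft_force: [-5.1, -2.6, 2.4]
grip_width: 0.0398
```

```bash
python3 st.py
```

```text
t 15.30 tray xy 28.22 101.69 z 43.03 tip 26.03 phi-tray 0.08 tilt [-0.0027  0.0001] F [-5.15 -2.65  2.37] Ftray -5.62 -1.4 w 39.8 q6 1.00
```

>>> {"api": "step_arm", "payload": {
  "slide": [
    [-2,0,0],
    [-5,0,0],
    [-10,0,0],
    [-30,0,0],
    [-40,0,0],
    [-20,0,-20],
    [0,0,-40],
    [0,0,-40],
    [0,0,0]
  ],
  "twist": [0,0,0,0,0,0,0,0,0]
}}

```text
time: 16.05
position: [0.4395, -0.1012, 0.1487]
tool_rot: [0.993, 0.115, 0.006, 0.004]
ft_force: [0.1, 0.2, 0.5]
grip_width: 0.04
```

```bash
python3 st.py
python3 - <<'E'
from h import *
c=cam('scene');cv2.imwrite('pics/s5c.png',cv2.resize(c['color'][255:355,250:360],None,fx=6,fy=6,interpolation=cv2.INTER_CUBIC))
c=cam('top');cv2.imwrite('pics/t5c.png',cv2.resize(c['color'][170:280,335:455],None,fx=5,fy=5,interpolation=cv2.INTER_CUBIC))
E
```

```text
t 16.05 tray xy -74.99 98.91 z 148.72 tip 131.72 phi-tray 0.01 tilt [ 0.0122 -0.0059] F [0.14 0.2  0.53] Ftray 0.18 0.16 w 40.0 q6 0.86
```

View pics/s5c.png

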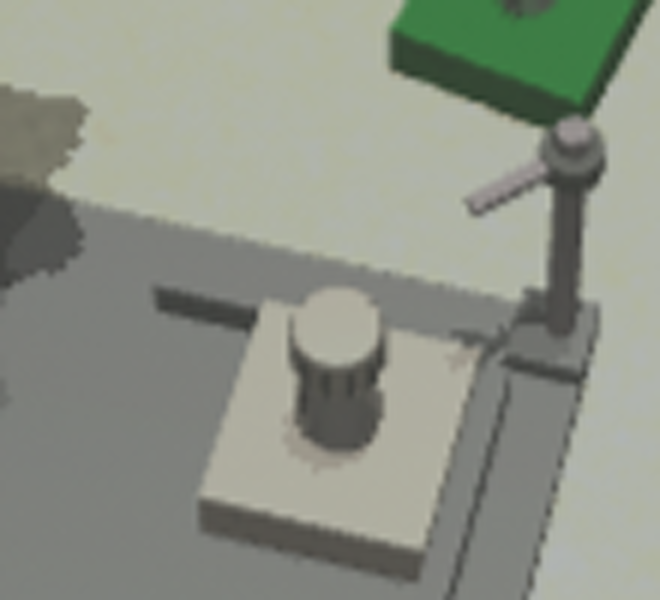

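View pics/t5c.png

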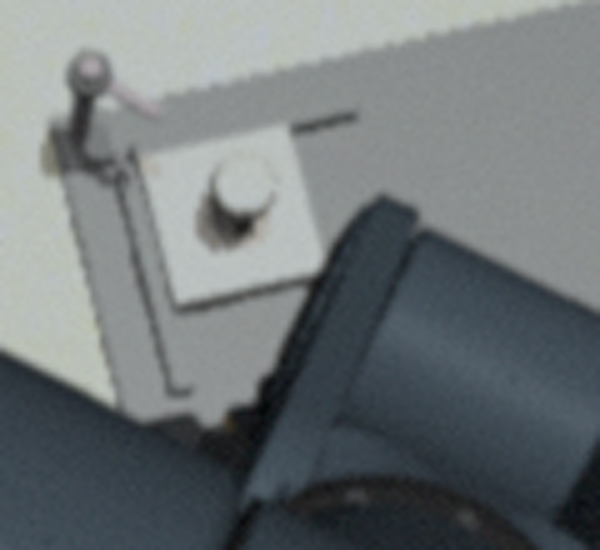

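Run:
```python
from h import *
from m2 import edges
from st import TC,EX,EY,A
w=(TC+74*EX+102*EY)/1000
for n in('top','scene'):
    c=cam(n);print(n,edges(c,.032,w,A,.036,.036,['+x','-x','+y','-y'],6,.6))
    for nm,p,dirn in(('far stop outer top',[120,84],EX),('left stop outer top',[37,148],EY)): pass
    # stop edges at z=.024
    t=TC/1000
    for nm,ctr,hx,hy,sd in (('far',TC+115*EX+84*EY,.005,.054,['+x','-x']),('left',TC+55*EX+143*EY,.055,.005,['+y','-y'])):
        print('  ',nm,edges(c,.024,ctr/1000,A,hx,hy,sd,4,.7))
```

```text
top {'+x': (np.float64(36.45), np.float64(0.19), 60), '-x': (np.float64(35.53), np.float64(0.05), 60), '+y': (np.float64(36.16), np.float64(-0.26), 60), '-y': (np.float64(35.17), np.float64(-0.11), 58)}
   far {'+x': None, '-x': (np.float64(3.0), np.float64(-0.47), 43)}
   left {'+y': (np.float64(4.93), np.float64(0.0), 51), '-y': (np.float64(5.67), np.float64(-0.21), 41)}
scene {'+x': (np.float64(35.38), np.float64(0.02), 60), '-x': (np.float64(36.06), np.float64(0.29), 60), '+y': (np.float64(37.45), np.float64(-9.51), 29), '-y': (np.float64(37.03), np.float64(-0.35), 60)}
   far {'+x': (np.float64(4.12), np.float64(-0.09), 38), '-x': (np.float64(6.24), np.float64(1.25), 49)}
   left {'+y': (np.float64(7.98), np.float64(-5.03), 11), '-y': (np.float64(4.08), np.float64(3.64), 22)}
```

>>> {"api": "step_arm", "payload": {
  "slide": [
    [0,0,0],
    [0,0,0],
    [0,0,0],
    [0,0,0],
    [0,0,0],
    [0,0,0],
    [0,0,0],
    [0,0,0],
    [0,0,0],
    [0,0,0],
    [0,0,0],
    [0,0,0],
    [0,0,0],
    [-16,37,0],
    [-16,37,0],
    [-16,37,0],
    [-16,37,0],
    [0,0,0],
    [0,0,0]
  ],
  "twist": [-6.93,-6.93,-6.93,-6.93,-6.93,-6.93,-6.93,-6.93,-6.93,-6.93,-6.93,-6.93,-6.93,0,0,0,0,0,0]
}}

```text
time: 17.83
position: [0.5963, -0.1274, 0.1404]
tool_rot: [0.619, 0.785, -0.0, -0.001]
ft_force: [-0.5, 0.5, -0.6]
grip_width: 0.0405
```

```bash
python3 st.py 74 40 43.3
```

```text
t 17.83 tray xy 71.62 37.53 z 140.40 tip 123.40 phi-tray 90.19 tilt [-0.002   0.0009] F [-0.49  0.55 -0.56] Ftray -0.35 0.64 w 40.5 q6 -0.63
slide needed [ 2.3  2.6 97.1]
```

>>> {"api": "step_arm", "payload": {
  "slide": [
    [2,2.4,30],
    [0,0,35],
    [0,0,20],
    [0,0,7],
    [0,0,4.5],
    [0,0,0],
    [2,0,0],
    [2,0,0],
    [2,0,0],
    [2,0,0],
    [2,0,0],
    [0,0,0]
  ],
  "twist": [0.1,0,0,0,0,0,0,0,0,0,0,0]
}}

```text
time: 18.83
position: [0.5949, -0.1145, 0.0471]
tool_rot: [0.62, 0.784, 0.0, 0.0]
ft_force: [-0.6, -0.3, -0.3]
grip_width: 0.0402
```

```bash
python3 st.py 74 56 43.3
```

```text
t 18.83 tray xy 73.14 50.33 z 47.07 tip 30.07 phi-tray 90.08 tilt [ 0.0004 -0.0001] F [-0.56 -0.31 -0.3 ] Ftray -0.62 -0.17 w 40.2 q6 -0.61
slide needed [5.7 0.9 3.8]
```

>>> {"api": "step_arm", "payload": {
  "slide": [
    [0,0,2],
    [0,0,2],
    [1,0,0],
    [1,0,0],
    [1,0,0],
    [1,0,0],
    [1,0,0]
  ],
  "twist": [0,0,0,0,0,0,0]
}}

```text
time: 19.42
position: [0.5937, -0.1101, 0.0425]
tool_rot: [0.62, 0.784, -0.0, -0.0]
ft_force: [-0.2, -0.5, 0.6]
grip_width: 0.0402
```

```bash
python3 st.py
```

```text
t 19.42 tray xy 73.02 54.93 z 42.53 tip 25.53 phi-tray 90.05 tilt [-0.  0.] F [-0.16 -0.55  0.56] Ftray -0.28 -0.5 w 40.2 q6 -0.60
```

>>> {"api": "step_arm", "payload": {
  "slide": [
    [0.5,0,0],
    [0.4,0,0]
  ],
  "twist": [0,0]
}}

```text
time: 19.58
position: [0.5935, -0.1093, 0.0426]
tool_rot: [0.62, 0.784, -0.0, 0.0]
ft_force: [0.6, -1.2, -0.7]
grip_width: 0.0397
```

```bash
python3 st.py
```

```text
t 19.58 tray xy 73.03 55.75 z 42.58 tip 25.58 phi-tray 90.06 tilt [ 0.     -0.0002] F [ 0.6  -1.15 -0.65] Ftray 0.32 -1.26 w 39.7 q6 -0.60
```

>>> {"api": "step_arm", "payload": {
  "slide": [
    [0.4,0,0],
    [0.4,0,0],
    [0,0,0]
  ],
  "twist": [0,0,0]
}}

```text
time: 19.83
position: [0.5935, -0.1092, 0.0426]
tool_rot: [0.62, 0.784, -0.0, 0.001]
ft_force: [-1.1, -2.6, -1.0]
grip_width: 0.0402
```

```bash
python3 st.py
```

```text
t 19.83 tray xy 73.08 55.83 z 42.61 tip 25.61 phi-tray 90.06 tilt [ 0.0005 -0.001 ] F [-1.12 -2.57 -0.95] Ftray -1.68 -2.25 w 40.2 q6 -0.60
```

>>> {"api": "step_arm", "payload": {
  "slide": [
    [0.4,0,0],
    [0.2,0,0],
    [0,0,0]
  ],
  "twist": [0,0,0]
}}

```text
time: 20.08
position: [0.5935, -0.1091, 0.0426]
tool_rot: [0.62, 0.784, -0.0, 0.001]
ft_force: [-0.7, -4.7, -0.5]
grip_width: 0.0402
```

```bash
python3 st.py
```

```text
t 20.08 tray xy 73.11 55.93 z 42.64 tip 25.64 phi-tray 90.07 tilt [ 0.0008 -0.0017] F [-0.75 -4.73 -0.55] Ftray -1.81 -4.43 w 40.2 q6 -0.60
```

>>> {"api": "step_arm", "payload": {
  "slide": [
    [-2,0,0],
    [-6,0,0],
    [-12,0,0],
    [0,0,-30],
    [0,0,-40],
    [0,0,-40],
    [0,0,0],
    [0,0,0],
    [0,0,0],
    [0,0,0],
    [0,0,0],
    [0,0,0],
    [0,0,0],
    [0,0,0]
  ],
  "twist": [0,0,0,0,0,0,6.43,6.43,6.43,6.43,6.43,6.43,6.43,0],
  "jaw": 60
}}

```text
time: 21.25
position: [0.598, -0.128, 0.1526]
tool_rot: [0.874, 0.486, 0.0, -0.0]
ft_force: [0.2, 0.0, -0.3]
grip_width: 0.06
```

Run:
```python
from h import *
from st import *
c=cam('scene');cv2.imwrite('pics/s6c.png',cv2.resize(c['color'][255:355,250:360],None,fx=6,fy=6,interpolation=cv2.INTER_CUBIC))
P=pts(c);H=P[...,2];w=(TC+74*EX+102*EY)/1000
k=(H>.086)&(H<.098)&(np.hypot(P[...,0]-w[0],P[...,1]-w[1])<.025)
print(k.sum(),H[k].mean())
lo=c['color'].mean(2);k2=(k&(lo>120)).astype(np.uint8)
cs,_=cv2.findContours(k2,cv2.RETR_EXTERNAL,cv2.CHAIN_APPROX_NONE);cc=max(cs,key=cv2.contourArea)
W=np.array([onz(c,u,v,.093)[:2] for u,v in cc[:,0]]);e=cv2.minEnclosingCircle((W*1000).astype(np.float32));d=np.array(e[0])-TC;print('knob scene tray',d@EX,d@EY,e[1])
need(73.9,101.8,150)
```

```text
116 0.0924264949728551Traceback (most recent call last):
  File "<stdin>", line 8, in <module>
ValueError: max() iterable argument is empty
```

View pics/s6c.png

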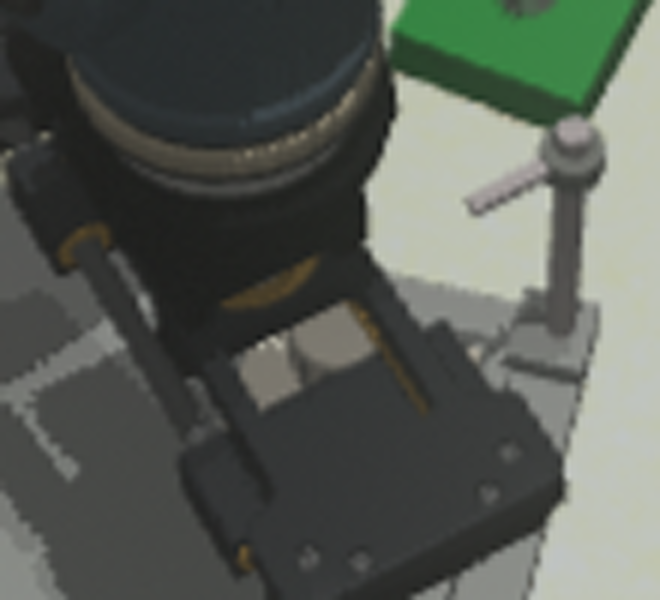

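Run:
```python
from h import *
from st import *
for n,f,k,(x0,y0),(cx,cy) in(('scene','pics/s5c.png',6,(250,255),(338,328)),('top','pics/t5c.png',5,(335,170),(245,186))):
    c=cam(n);im=cv2.imread(f).mean(2)
    # radial profile edges of knob top from crop, mapped to z=.093 plane
    for it in range(3):
        E=[]
        ctrW=onz(c,x0+(cx+.5)/k-.5,y0+(cy+.5)/k-.5,.093)
        for a in np.linspace(0,2*np.pi,72,endpoint=False):
            r=np.arange(.010,.018,.0003)
            uv=np.array([proj(c,[ctrW[0]+q*np.cos(a),ctrW[1]+q*np.sin(a),.093]) for q in r])
            xy=((uv-[x0,y0]+.5)*k-.5).astype(np.float32)
            p=cv2.remap(im.astype(np.float32),xy[:,0].reshape(1,-1),xy[:,1].reshape(1,-1),1)[0]
            g=np.gradient(p);i=abs(g).argmax()
            if abs(g[i])>1.0: E.append([ctrW[0]+r[i]*np.cos(a),ctrW[1]+r[i]*np.sin(a)])
        E=np.array(E); B=np.c_[2*E,np.ones(len(E))]
        for _ in range(3):
            s=np.linalg.lstsq(B,(E**2).sum(1),rcond=None)[0]; rad=np.sqrt(s[2]+s[:2]@s[:2])
            res=abs(np.hypot(*(E-s[:2]).T)-rad);kk=res<max(.0008,np.median(res)*1.5);E=E[kk];B=B[kk]
        uv=proj(c,[s[0],s[1],.093]);cx,cy=((uv-[x0,y0]+.5)*k-.5)
    d=s[:2]*1000-TC;print(n,len(E),'tray',d@EX,d@EY,'r',rad)
need(73.9,101.8,150)
```

```text
scene 49 tray 73.27415636828482 99.96722944048483 r 0.013612835646349498
top 23 tray 75.4700282766224 103.04230336353054 r 0.014779858846448123
t 21.40 tray xy 73.03 36.8 z 152.57 tip 135.57 phi-tray 45.17 tilt [0.0001 0.0002] F [-0.64  0.77 -0.91] Ftray -0.45 0.89 w 59.9 q6 0.16
slide needed [ 46.7 -45.2   2.6]
```

>>> {"api": "step_arm", "payload": {
  "slide": [
    [23.2,-22.5,0],
    [23.2,-22.5,0],
    [0,0,25],
    [0,0,25],
    [0,0,12],
    [0,0,0],
    [0,0,0]
  ],
  "twist": [0.1,0,0,0,0,0,0]
}}

```text
time: 21.98
position: [0.5838, -0.0645, 0.0901]
tool_rot: [0.874, 0.486, -0.0, -0.001]
ft_force: [1.0, 0.3, 0.6]
grip_width: 0.06
```

```bash
python3 st.py 73.9 101.6 82
python3 - <<'E'
from h import *
c=cam('scene');cv2.imwrite('pics/s7c.png',cv2.resize(c['color'][255:355,250:360],None,fx=6,fy=6,interpolation=cv2.INTER_CUBIC))
E
```

```text
t 21.98 tray xy 73.87 101.56 z 90.10 tip 73.10 phi-tray 44.96 tilt [-0.0013  0.0004] F [0.97 0.27 0.58] Ftray 1.0 0.04 w 60.0 q6 0.25
slide needed [ 0.1 -0.   8.1]
```

View pics/s7c.png

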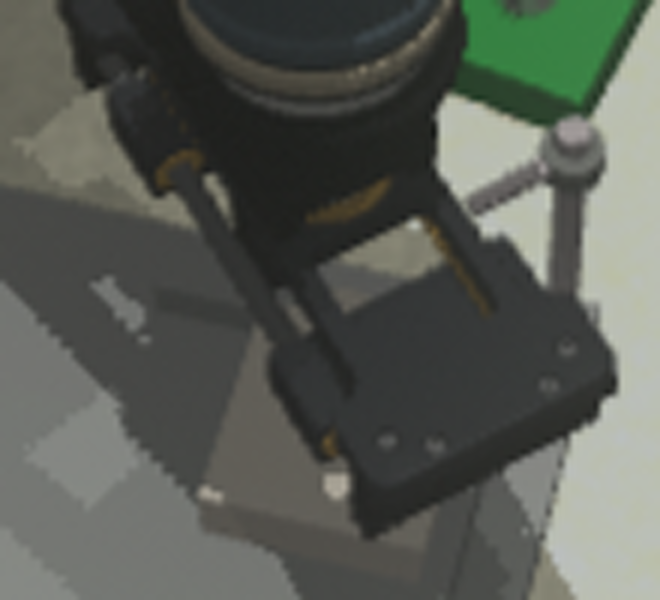

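>>> {"api": "step_arm", "payload": {
  "slide": [
    [0,0,4],
    [0,0,3],
    [0,0,0]
  ],
  "twist": [0,0,0]
}}

```text
time: 22.28
position: [0.5841, -0.0646, 0.0838]
tool_rot: [0.874, 0.486, 0.0, 0.0]
ft_force: [0.1, 0.4, -0.5]
grip_width: 0.0599
```

>>> {"api": "step_arm", "payload": {
  "slide": [
    [0,0,0],
    [0,0,0],
    [0,0,0],
    [0,0,0],
    [0,0,0],
    [0,0,0],
    [0,0,0],
    [0,0,0]
  ],
  "twist": [0,0,0,0,0,0,0,0],
  "jaw": 20,
  "force": 3
}}

```text
time: 22.95
position: [0.584, -0.0643, 0.0836]
tool_rot: [0.874, 0.486, 0.0, 0.0]
ft_force: [0.6, 0.1, 1.0]
grip_width: 0.028
```

```bash
python3 st.py 73.9 101.6 82
```

```text
t 22.95 tray xy 74.07 101.77 z 83.63 tip 66.63 phi-tray 44.94 tilt [ 0.0001 -0.    ] F [0.58 0.1  0.98] Ftray 0.59 -0.03 w 28.0 q6 0.26
slide needed [-0.2 -0.   1.6]
```

>>> {"api": "step_arm", "payload": {
  "slide": [
    [0,0,0],
    [0,0,0],
    [0,0,0],
    [0,0,0]
  ],
  "twist": [0,0,0,0],
  "force": 12
}}

```text
time: 23.28
position: [0.584, -0.0643, 0.0836]
tool_rot: [0.874, 0.486, 0.0, 0.0]
ft_force: [0.6, 0.3, 1.0]
grip_width: 0.0275
```

>>> {"api": "step_arm", "payload": {
  "slide": [
    [0,0,-1],
    [0,0,-2],
    [0,0,-2],
    [0,0,-2],
    [0,0,-2],
    [0,0,-2],
    [0,0,-2],
    [0,0,-2],
    [0,0,-2],
    [0,0,-2],
    [0,0,-2],
    [0,0,-2],
    [0,0,-1],
    [0,0,0],
    [0,0,0],
    [0,0,0]
  ],
  "twist": [0,0,0,0,0,0,0,0,0,0,0,0,0,0,0,0]
}}

```text
time: 24.62
position: [0.5839, -0.0643, 0.1075]
tool_rot: [0.874, 0.486, -0.0, -0.0]
ft_force: [0.4, -0.2, -1.1]
grip_width: 0.0272
```

```bash
python3 st.py 73.9 101.6 114.6
python3 - <<'E'
from h import *
for n in('scene','top'):
    c=cam(n);cv2.imwrite(f'pics/{n}8.png',c['color'])
    x0,y0=(250,255) if n=='scene' else (335,170)
    cv2.imwrite(f'pics/{n}8c.png',cv2.resize(c['color'][y0:y0+100,x0:x0+110],None,fx=6,fy=6,interpolation=cv2.INTER_CUBIC))
E
```

```text
t 24.62 tray xy 73.98 101.77 z 107.49 tip 90.49 phi-tray 44.94 tilt [-0.0001  0.    ] F [ 0.4  -0.22 -1.06] Ftray 0.34 -0.3 w 27.2 q6 0.26
slide needed [-0.2  0.1 -7.1]
```

View pics/scene8c.png

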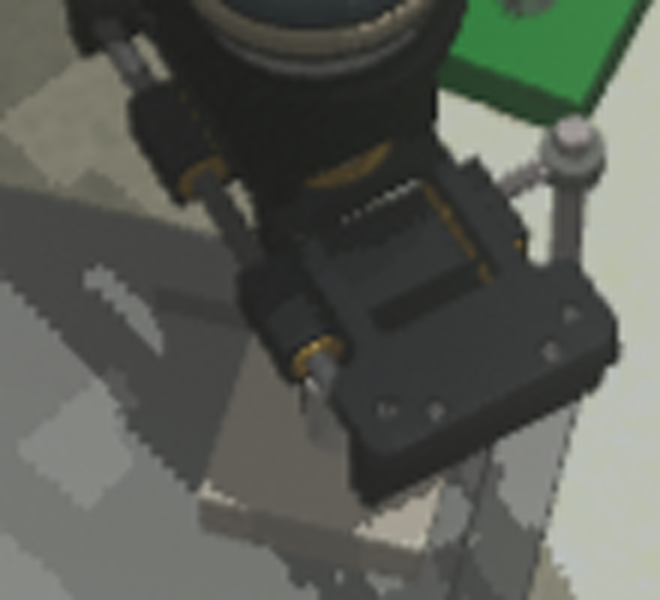

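View pics/top8c.png

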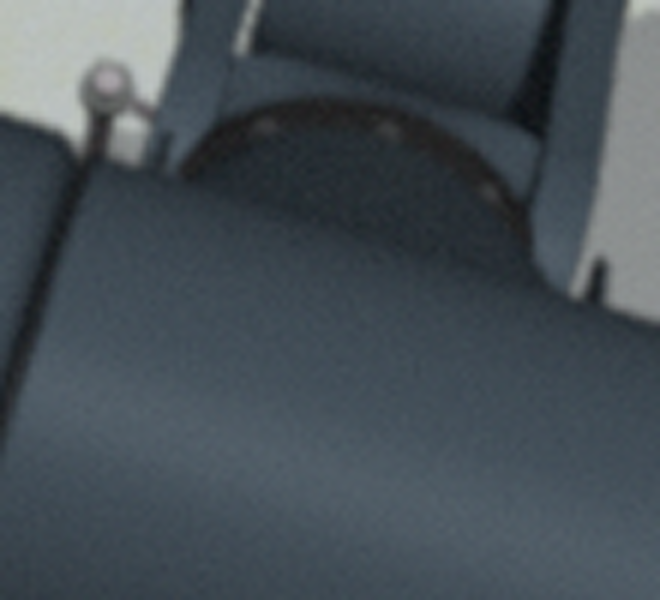

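Run:
```python
from h import *
from st import *
fs=[cam('scene') for _ in range(12)]
c=fs[0];D=np.stack([f['depth'] for f in fs]);print('frame std',np.median(D.std(0)[D.min(0)>0]))
c['depth']=D.mean(0);P=pts(c);np.save('sc8.npy',P);im=np.stack([f['color'] for f in fs]).mean(0);np.save('im8.npy',im)
q=P[...,:2]*1000-TC;X=q@EX;Y=q@EY;H=P[...,2]*1000
g=im.mean(2)
for v in range(276,292):
    print(v,' '.join('%5.1f/%3d'%(H[v,u],g[v,u]) for u in range(330,350)))
# tray refs
m=(abs(X-130)<8)&(Y<100)&(Y>-60)&(abs(H-8)<5)&(g>90);print('tray far strip',m.sum(),H[m].mean(),np.median(H[m]))
m=(abs(X-60)<20)&(Y<40)&(Y>-60)&(abs(H-8)<5);print('tray',m.sum(),H[m].mean())
m=(abs(X-74)<33)&(abs(Y-102)<33)&(abs(H-32)<4);print('base top',m.sum(),H[m].mean())
m=(X>165)&(X<250)&(Y>0)&(Y<150)&(abs(H)<5);print('table',m.sum(),H[m].mean())
```

```text
frame std 0.0019997437
276  -0.3/182   0.6/182  -0.5/182   0.5/182  77.2/182   0.5/181  -0.1/181  -0.3/176   0.6/169  -0.4/166   1.6/131 124.5/ 93 125.2/107 133.7/147 133.9/153 133.6/153 134.5/153 133.6/153 192.6/133  -0.1/148
277  -0.3/182   0.4/182   0.3/182   0.0/183   0.1/183   0.2/184   0.1/183   0.5/183  -0.6/183  -0.5/183 124.9/149 124.9/110 125.0/ 88 133.7/148 134.3/155 133.9/155 199.6/154 133.9/153 125.6/125 125.1/116
278   0.3/182  -0.3/183  -0.3/182   0.1/183   0.9/183  -0.1/184  -0.1/184  -0.4/184   0.3/183  -0.2/183 125.3/129 125.3/107 125.6/ 77 198.7/105 133.7/137 133.3/141 134.1/129 133.5/125 192.5/105 125.6/106
279   0.5/184  -0.0/182  -0.4/182  -0.2/183   0.3/184  -0.3/184   0.1/184  -0.7/184   0.6/183  -0.3/161 125.2/116 125.7/106 125.4/ 84 129.6/ 77 197.7/ 90 131.6/ 95 131.1/ 87 129.4/ 85 125.4/ 92 124.6/105
280   0.4/180  77.6/184  -0.0/184   0.1/184  -0.7/184  -0.2/184   0.0/184   0.0/184   0.1/183   0.8/155 125.2/110 125.2/105 125.5/102 126.6/ 76 194.1/ 73 128.0/ 78 128.4/ 74 126.0/ 82 125.2/101 125.2/106
281   0.4/174   0.9/184  -0.5/184   0.1/184   0.3/184   1
[... 1629 characters left out ...]
182.6/123   0.7/177  -0.7/183  -0.4/184  -0.2/185  -0.4/185   0.0/184  95.1/102  98.0/ 73  98.1/ 74 167.5/ 74  97.0/ 72  -0.8/139  -0.5/178   0.2/185
290 203.0/ 55 203.3/ 54 184.2/ 54 183.8/ 56 184.7/ 56 184.4/ 69  -0.8/129  -0.3/176   0.7/183   0.2/184  -0.6/184   0.8/163  91.3/ 93  93.0/ 73  94.4/ 74  95.0/ 74  92.7/ 72  -0.5/144  -0.1/179  -0.1/184
291 202.8/ 55 203.2/ 56 203.1/ 55 184.1/ 56 184.2/ 56 185.1/ 56 183.4/ 71   0.5/171   0.1/183  -0.4/183  -0.4/183   0.8/157  88.5/ 91  90.8/ 73  90.9/ 74  90.5/ 74  89.9/ 72   0.2/144  -0.8/180  -0.4/184
tray far strip 598 8.08614294072244 8.062839275014
tray 1149 8.189280156040738
base top 410 32.099378576108464
table 3298 0.007438223485789541
```

>>> {"api": "step_arm", "payload": {
  "slide": [
    [0,0,-1.5],
    [0,0,-1.5],
    [0,0,-1.5],
    [0,0,-1],
    [0,0,-0.5],
    [0,0,-0.5],
    [0,0,0],
    [0,0,0],
    [0,0,0]
  ],
  "twist": [0,0,0,0,0,0,0,0,0]
}}

```text
time: 26.07
position: [0.5839, -0.0643, 0.114]
tool_rot: [0.874, 0.486, -0.0, -0.0]
ft_force: [-0.2, 0.2, 0.1]
grip_width: 0.0276
```

```bash
python3 st.py 73.9 101.7 114.03
```

```text
t 26.07 tray xy 74.0 101.76 z 114.01 tip 97.01 phi-tray 44.94 tilt [-0.0001  0.    ] F [-0.22  0.18  0.06] Ftray -0.18 0.23 w 27.6 q6 0.26
slide needed [-0.1 -0.  -0. ]
```

Run:
```python
from h import *
from st import *
from m2 import edges
fs=[cam('scene') for _ in range(10)]
c=fs[0];D=np.median(np.stack([f['depth'] for f in fs]),0);c['depth']=D;P=pts(c)
im=np.stack([f['color'] for f in fs]).mean(0).astype(np.uint8);c['color']=im
cv2.imwrite('pics/s9c.png',cv2.resize(im[255:355,250:360],None,fx=6,fy=6,interpolation=cv2.INTER_CUBIC))
q=P[...,:2]*1000-TC;X=q@EX;Y=q@EY;H=P[...,2]*1000
m=(abs(X-74)<33)&(abs(Y-102)<33)&(abs(H-32)<4);print('base top',m.sum(),H[m].mean())
k=P[m];A_=np.c_[k[:,:2],np.ones(len(k))];print('tilt',np.linalg.lstsq(A_,k[:,2],rcond=None)[0][:2])
w=(TC+74*EX+102*EY)/1000
print(edges(c,.032,w,A,.036,.036,['-x','-y'],6,.6))
print('finger px',[round(float(H[v,u]),1) for v,u in((283,336),(283,337),(283,338),(284,336),(284,337),(284,338))],'post',H[276,344:346])
m=(np.hypot(X-74,Y-102)<16)&(H>50)&(H<130);print('near axis',m.sum(), sorted(H[m].round(1))[-12:])
state()
```

```text
base top 468 32.144627992013284
tilt [-0.00329773  0.00603652]
{'-x': (np.float64(36.08), np.float64(0.45), 54), '-y': (np.float64(37.61), np.float64(1.51), 16)}
finger px [122.7, 123.7, 124.5, 122.6, 123.6, 123.4] post [133.34134899 134.40839659]
near axis 41 [np.float64(67.4), np.float64(67.4), np.float64(67.4), np.float64(67.5), np.float64(67.7), np.float64(67.7), np.float64(67.7), np.float64(67.7), np.float64(68.0), np.float64(68.1), np.float64(68.2), np.float64(68.3)]
t 26.57 tray xy 74.04 101.76 z 114.03 tip 97.03 phi-tray 44.94 tilt [-0.  0.] F [-0.3  -0.19 -1.46] Ftray -0.33 -0.11 w 27.6 q6 0.26
```

View pics/s9c.png

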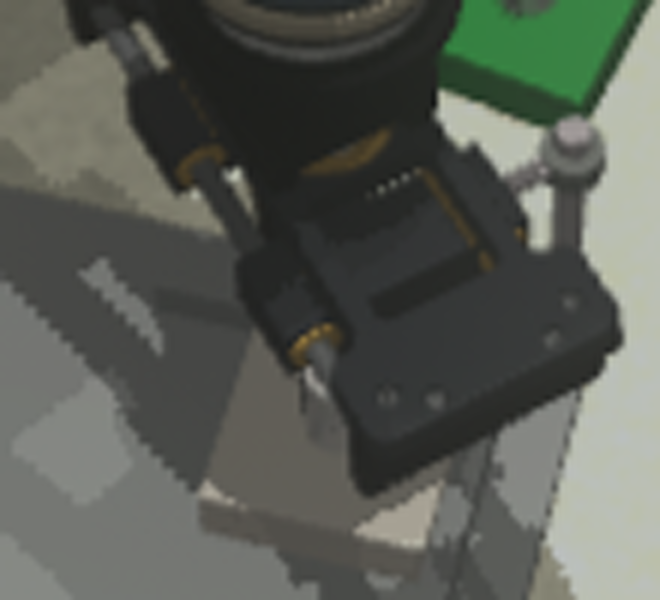

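The crop shows the barrel mouth at about (318,400) and no longer under the knob, with the base flat and in the corner and the pointer unmoved. I'm handing in.

```bash
python3 -c "
from rig import robot
print(robot.hand_in())"
```

```text
the job is handed in; nothing more can be done
None
```

I slid the stand into the tray's corner with its plunger down, pressing it first against the left stop and then the far one. I then took the knob (12 N grip) and drew it straight up 30.4 mm, and handed the job in while holding it there at about 26.6 s.

**Stand:**
- A second, gentle press toward the left stop met resistance at the same place as the first, so the stand was seated when I took the knob.
- With the knob drawn, the camera read the base top at 32.1 mm (32 mm expected), so the stand is still down on the tray.
- Both cameras put the stand within about 1 mm of its seated position and within about 0.3° of square. That check was made before the draw.
- Afterwards the gripper hid most of the base. The edge angles I could still fit (0.45° and 1.5°, the second from few points) are not reliable.

**Height:**
- Averaged depth put the pointer's top at about 123.4 mm above the work surface, give or take 0.3 mm.
- The gripper hid the knob from both cameras, so its level comes from the arm's height reading: 93.0 + 30.4 = 123.4 mm, assuming no slip in the grip.
- The jaw opening stayed at 27.6 mm on the 28 mm knob, and the barrel's mouth was visible below it at 68 mm.

**Other checks:**
- In the images the pointer looked unmoved.
- I made no separate final check of the bystanders; the fingers were kept above or well away from them.
- The largest push force I read was about 7 N.

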